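# Lay the filter carton down and push it up to the sample box

### The arm

A 7-joint arm with a two-finger parallel gripper is mounted at the origin on a cart in front of the work surface, level with it; the furniture and walls round the work are solid. World frame = base frame: x ahead of the robot, y to its left, z up, the work surface at z = 0. Lengths are in m, angles in rad, forces in N, time in s.
With the tool pointing down it reaches from about 0.425 to 0.875 m from the base axis. Payload 9.9 kg.
Tool frame: the origin (TCP) lies on the centre line of the jaws, within the pads' length; the fingertips stand 17 mm ahead of it and the grasp point (between the pads) lies 2 mm behind it; z points along the fingers, y is the line along which they close (so a half turn about z gives the same grasp; the last joint's range is limited). The gripper opens to 85 mm and grips with 20 to 120 N. Pads are 22 mm wide; open, the fingers measure 114 mm over their backs; the gripper's body (76 mm by 85 mm) begins 54 mm behind the grasp point. The pads swing forward as they close: fully open they stand 13 mm farther back than shut.
Start: joints at [1.236, 0.576, 0.025, 1.437, -0.015, 1.129, -0.057], TCP at [0.168, -0.654, 0.248] pointing down, gripper open.
Joint ranges: [-2.76, 2.76], [-0.34, 2.15], [-1.52, 1.57], [0.19, 2.46], [-1.09, 4.23], [0.17, 1.99], [-2.82, 2.82]. Speed limits (rad/s): [2.22, 2.22, 3.01, 3.01, 3.14, 3.14, 3.14].

### API

Orientations are given as a 3x3 rotation matrix whose columns are the frame's x, y, z axes.
In Python, from rig import r gives the robot as it stands.
- The arm moves only by the tool drive_tool, never from a script. Its argument "increments" is a list of rows, each an object with "jaw": the finger opening in m, from 0 to 0.0854; "xyz": the shift along the tool's x, y, z in m, a list of three; "spin": the turn about the tool's z in degrees. A call has 1 to 8 rows; each row is the pose to reach, as a shift and turn from the pose commanded when the call began, along the tool's axes at that moment; what a row does not reach only later rows make up. A row lasts 1/8 s, in which the tool goes at most 62.5 mm and 10.7 degrees, less where a joint would pass 70% of its speed; a pose out of reach is approached as far as the arm can. A call with a gripper value outside its range is refused whole. The fingers move at their own pace and stop on an object; "grip_force" is the grip in N (left out, the last holds). Time passes only in rows, so rows that repeat a pose let the fingers close. It gives the time, the measured TCP pose, the force, the opening and the grip force at its end, in the units of the state.
- r.get_state(): the state, without advancing time (a new reading comes with each control period).
- r.read_camera(name): name is "scene" or "top"; returns a dict with "color" (480x640x3 uint8, blue, green, red), "mtx" (3x3 intrinsics, pixels), "camera_from_world" (4x4, takes a point from world to camera coordinates). Camera axes: x right, y down, z forward; pixel columns grow to the right and rows downward; lengths in m; the calibration is good to about 2 mm. A picture is of the moment at which its call begins. There is no depth.
- r.hand_in(): hands the job in; it is judged then, once.
The state is a dict: "clock": time; "joints": joint angles; "qvel": joint speeds; "effort": joint torques, N m; "tool_pos": TCP position; "tcp_rot": TCP orientation; "contact_force": force on the tool from outside, world axes, zero at the start; "ft_torque": the same for the moment, N m; "grip_width": finger opening in m; "grip_force": force on a finger pad.
Only numpy, scipy, OpenCV 4.12 (cv2) and the standard library are available. Lean on these libraries where they do the work, as an engineer would, in place of code of your own. Each camera call takes 0.05 s, during which the arm holds its last target. There are 200 camera calls.

### The job

The square carton of filter papers stands on edge with its printed label facing the robot. Without pinching or lifting it, push it over with the fingers so that it lies flat on the bench with the label up, then push it along the bench until its edge touches the long side of the grey sample box that faces it, flush and roughly centred on that side. Leave the wash bottle, the beaker, the timer and the rubber stopper where they are.

Things in the scene. Friction and masses are not known exactly. Their poses are not given: they have to be found in the camera images.
- carton: grey square carton, label on one broad face, 120x120x30 mm, about 0.2 kg, rigid, loose; starts standing on a 120x30 mm edge, 120 mm tall. Origin: centre of the blank broad face (60 mm up at the start). z points out of the labelled face: at the start level, towards the robot (-x, give or take 0.3 rad), straight up when it lies right. x, y run along the 120 mm edges.
- carton_mid (a point): the middle of the carton, 15 mm along its z axis from its origin: 60 mm up while it stands, 15 mm up when it lies flat; axes as the carton. Furniture beside the work: a heater block on the right (y below -0.40, x from 0.45, 0.17 m high) and on the left a water bath on a jack (y above -0.12, x from 0.56, underside 0.13 m up).
- sample_box: closed grey plastic sample box, 70x112 mm, 45 mm high, beyond the carton; fixed, cannot be pushed away. Origin: centre of its underside. x points out of its plain long side (no latch), which looks to the robot (-x), towards the carton, give or take 0.2 rad; y runs along that side. That side is upright and plain up to 35 mm; the lid above juts out 1 mm.
- box_side (a point): the middle of the lower edge of the sample box's plain long side, 35 mm along its x axis from its origin; axes as the box's. With the carton flush and centred, carton_mid lies 60 mm out from here along x.
- wash_bottle: white wash bottle with a red cap and bent spout, 206 mm high, 84 mm wide, upright to the left; origin under its centre; leave it alone.
- beaker: clear glass beaker, 73 mm across, 91 mm high, upright to the left of the sample box; origin under its centre; leave it alone.
- timer: small white timer lying flat, 62 x 62 x 18 mm, left of the carton; origin under its centre; leave it alone.
- stopper: red-brown rubber stopper, 28 mm across, 24 mm high, upright, right of the carton and nearer the robot; origin under its centre; leave it alone.
Things that resemble listed ones, but are neither listed nor needed, are in the scene too. Of the things that look like the carton, the larger one is meant.

How it is judged:
On the way, in this order (a step that is already met when the one before it is completed fails the run):
1. the carton has been pushed over and lies flat with its label up (angle between carton's own z axis and vertical below 0.08 rad and height (world z) of carton_mid below 0.022 m), for 0.2 s.
2. the carton lies flush against the long side of the sample box (all of step 1 and x of carton_mid in the frame of sample_box between 0.088 and 0.1 m and y of carton_mid in the frame of sample_box between -0.04 and 0.04 m and (angle between the x axis of carton and the x axis of sample_box, either way round below 0.07 rad or angle between the y axis of carton and the x axis of sample_box, either way round below 0.07 rad)), for 0.2 s.
At the end, for the whole second after the job is handed in: The carton lies flat on the bench (within 0.08 rad), label up, at rest; its edge is within 5 mm of the long side of the sample box and parallel to it within 0.07 rad, and its middle is within 40 mm of the middle of that side (all of step 2 and linear speed of carton below 0.01 m/s); the robot touches nothing.
It fails at once if the carton is lifted off the bench (height (world z) of carton_mid above 0.075 m or (angle between carton's own z axis and vertical below 0.2 rad and height (world z) of carton_mid above 0.036 m)).
It fails at once if the carton is taken between the fingers (contact force between the fingers and carton above 0.3 N and x of the grasp point in the frame of carton between -0.057 and 0.057 m and y of the grasp point in the frame of carton between -0.057 and 0.057 m and z of the grasp point in the frame of carton between 0.003 and 0.027 m).
It fails at once if the wash bottle, beaker, timer or rubber stopper is moved or tipped (distance of any of wash_bottle, beaker, timer, stopper from where it was at the start of the episode above 0.02 m or angle between any of wash_bottle, beaker, timer, stopper's own z axis and vertical above 0.3 rad).
It also fails if it takes over 51 s, if anything falls off the work surface, if the arm or the gripper's body presses on something with over 40 N, if the wrist force passes 120 N, or if a joint passes its speed limit or range.

## Working session

There is one attempt and no reset: what is moved stays moved. The work goes in short steps, Python scripts to look and compute and a tool call to move; the robot and the scene stay as the last step left them, time stands still between calls to the robot, and variables do not carry over. Pictures are saved under pics/ and viewed, at most 10 in all, crops included, and the job is handed in when it is done.

Besides the shell and the picture viewer there is one more tool, called after "Request:" in YAML: its name, and indented under it one key for each argument. drive_tool: Moves the arm, as the interface text tells. Its arguments: {"type":"object","properties":{"increments":{"type":"array"},"grip_force":{"type":"number"}},"required":["increments"]}

```bash
mkdir -p pics; ls; python3 - <<'E'
from rig import r
import cv2,numpy as np
np.set_printoptions(precision=4,suppress=True)
for n in("scene","top"):
    c=r.read_camera(n);cv2.imwrite(f"pics/{n}0.png",c["color"]);print(n,c["mtx"],c["camera_from_world"])
s=r.get_state();print(s)
E
```

```text
pics
scene [[556.5253   0.     328.4782]
 [  0.     556.5253 243.9992]
 [  0.       0.       1.    ]] [[ 0.5803 -0.8144  0.0001 -0.4346]
 [-0.5724 -0.4079 -0.7113  0.3278]
 [ 0.5794  0.4127 -0.7029  1.0582]
 [ 0.      0.      0.      1.    ]]
top [[557.6817   0.     310.0638]
 [  0.     557.6817 235.021 ]
 [  0.       0.       1.    ]] [[-0.0048 -1.     -0.0048 -0.1202]
 [-0.9967  0.0052 -0.0814  0.6005]
 [ 0.0814  0.0044 -0.9967  1.3351]
 [ 0.      0.      0.      1.    ]]
{'clock': 0.1, 'joints': array([ 1.2362,  0.5764,  0.0248,  1.4378, -0.015 ,  1.1289, -0.0565]), 'qvel': array([ 0.0009, -0.0035,  0.0007, -0.0014,  0.0005,  0.0002, -0.0012]), 'effort': array([  0.0054, -76.7306,   2.2581, -28.6607,   0.016 ,   0.0086,
        -0.    ]), 'tool_pos': array([ 0.1675, -0.6535,  0.2475]), 'tcp_rot': array([[ 0.9687,  0.2482, -0.0004],
       [ 0.2482, -0.9687,  0.0014],
       [-0.    , -0.0014, -1.    ]]), 'contact_force': array([ 0.1959, -0.1262,  0.2339]), 'ft_torque': array([-0.0024,  0.0133, -0.0492]), 'grip_force': 0.0, 'grip_width': 0.08563715472217565}
```

View pics/scene0.png

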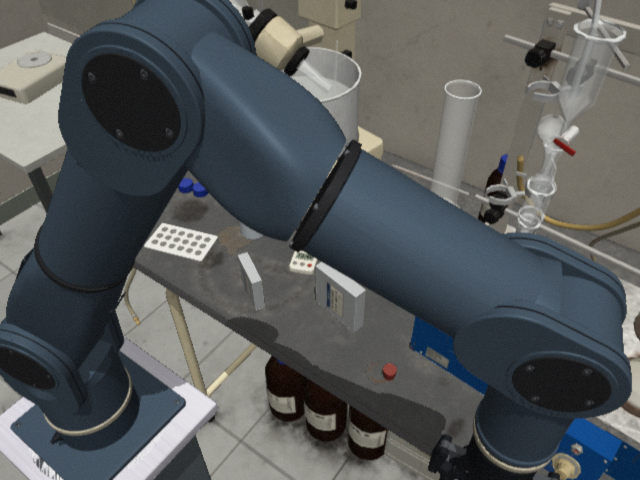

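View pics/top0.png

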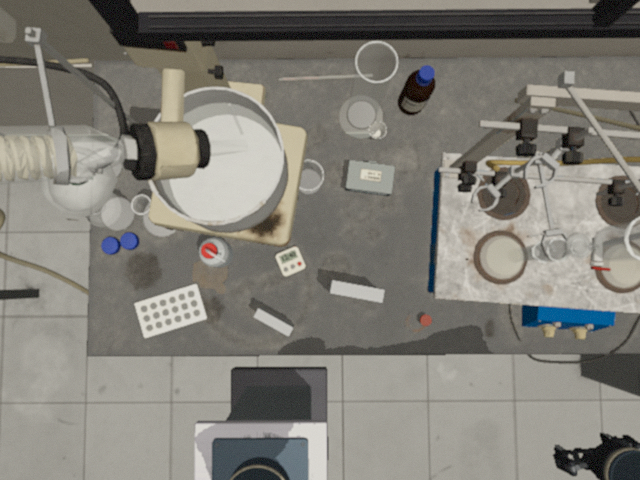

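The top view shows the standing carton's top at about (357,291), the sample box at (370,177), the timer at (289,262) and the stopper at (425,320). The smaller lookalike carton is at (273,321).

```bash
cat > h.py <<'E'
import cv2,numpy as np
np.set_printoptions(precision=4,suppress=True)
def ray(c,uv,z):
    T=c["camera_from_world"];R,t=T[:3,:3],T[:3,3];o=-R.T@t
    out=[]
    for p in np.atleast_2d(uv):
        d=R.T@np.linalg.solve(c["mtx"],[p[0],p[1],1]);out.append(o+d*(z-o[2])/d[2])
    return np.array(out)
def proj(c,P):
    T=c["camera_from_world"];q=(T[:3,:3]@np.atleast_2d(P).T).T+T[:3,3];q=q@c["mtx"].T;return q[:,:2]/q[:,2:]
def blob(m,seed):
    n,l=cv2.connectedComponents(m.astype(np.uint8));k=l[seed[1],seed[0]]
    cs,_=cv2.findContours((l==k).astype(np.uint8),cv2.RETR_EXTERNAL,cv2.CHAIN_APPROX_NONE)
    return max(cs,key=cv2.contourArea) if k else None
E
python3 - <<'E'
from h import *
from rig import r
c=r.read_camera("top");im=c["color"]
for p in[(357,291),(340,288),(360,177),(352,190),(357,302),(330,177)]:print(p,im[p[1],p[0]])
g=im.astype(int)
for nm,m,seed,z in[("carton",g.min(2)>165,(357,291),.12),("box",(g[...,0]>g[...,2]+4)&(g.min(2)>95),(352,183),.045)]:
    k=blob(m,seed)
    if k is None: print(nm,"none");continue
    q=cv2.boxPoints(cv2.minAreaRect(k));print(nm,cv2.contourArea(k),q)
    w=ray(c,q,z);print(w,w.mean(0),np.linalg.norm(np.diff(w,axis=0),axis=1))
print("timer",ray(c,(289,262),.018),"stopper",ray(c,(425,320),.024),"small",ray(c,(273,321),.09))
a=cv2.resize(im[140:340,250:450],None,fx=3,fy=3,interpolation=cv2.INTER_NEAREST);cv2.imwrite("pics/crop.png",a)
E
```

```text
(357, 291) [188 194 196]
(340, 288) [189 196 197]
(360, 177) [172 187 194]
(352, 190) [97 97 97]
(357, 302) [100 111 112]
(330, 177) [107 119 122]
carton 583.0 [[330.0219 292.632 ]
 [332.3011 280.3816]
 [383.9325 289.9875]
 [381.6534 302.2378]]
[[ 0.462  -0.1678  0.12  ]
 [ 0.4894 -0.1731  0.12  ]
 [ 0.4673 -0.2889  0.12  ]
 [ 0.44   -0.2833  0.12  ]] [ 0.4647 -0.2283  0.12  ] [0.0279 0.1178 0.0279]
box none
timer [[ 0.5346 -0.0714  0.018 ]] stopper [[ 0.3934 -0.3986  0.024 ]] small [[ 0.3973 -0.0376  0.09  ]]
```

View pics/crop.png

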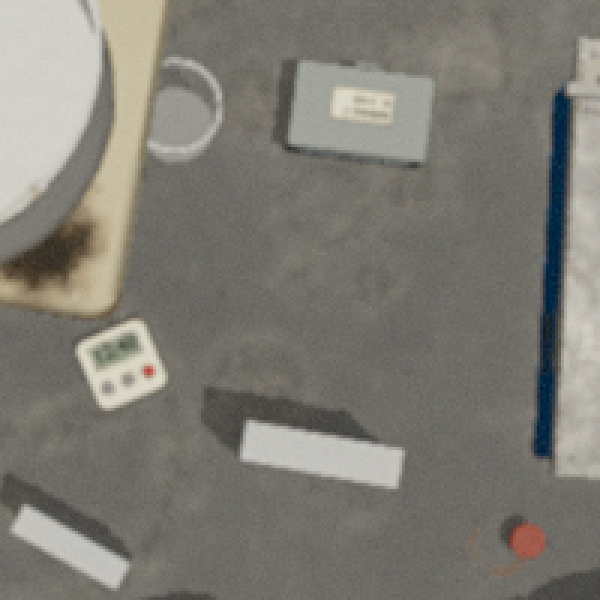

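```bash
python3 - <<'E'
from h import *
from rig import r
c=r.read_camera("top");im=c["color"]
q=np.array([[297,60],[434,76],[427,163],[288,149]])/3+[250,140]-.33
w=ray(c,q,.045);print(w,np.linalg.norm(np.diff(w,axis=0),axis=1))
e=(w[3]-w[2]);print("side yaw dir",np.degrees(np.arctan2(-e[0],e[1])),"mid",(w[2]+w[3])/2)
s=r.get_state();print(s["tool_pos"])
R=s["tcp_rot"]
a=np.radians(-10.8);d=np.array([np.cos(a),np.sin(a),0]);cen=np.array([.4647,-.2283,0])
P=cen-d*.055;P[2]=.17
print("target above-behind",P,R.T@(P-s["tool_pos"]))
E
```

```text
[[ 0.7811 -0.2178  0.045 ]
 [ 0.7673 -0.3283  0.045 ]
 [ 0.6964 -0.3214  0.045 ]
 [ 0.7084 -0.2098  0.045 ]] [0.1113 0.0712 0.1123]
side yaw dir -6.133928821602622 mid [ 0.7024 -0.2656  0.045 ]
[ 0.1675 -0.6537  0.2478]
target above-behind [ 0.4107 -0.218   0.17  ] [ 0.3437 -0.3616  0.0781]
```

Request:
drive_tool:
  increments:
    - {"jaw": 0.06,"xyz": [0.04,-0.04,0],"spin": 3}
    - {"jaw": 0.06,"xyz": [0.08,-0.08,0],"spin": 6}
    - {"jaw": 0.06,"xyz": [0.12,-0.125,0],"spin": 9}
    - {"jaw": 0.06,"xyz": [0.16,-0.17,0],"spin": 12}
    - {"jaw": 0.06,"xyz": [0.2,-0.21,0],"spin": 15}
    - {"jaw": 0.06,"xyz": [0.24,-0.25,0.02],"spin": 18}
    - {"jaw": 0.06,"xyz": [0.28,-0.295,0.04],"spin": 22}
    - {"jaw": 0.06,"xyz": [0.32,-0.335,0.06],"spin": 25.2}

```text
clock: 1.2
tool_pos: [0.395, -0.2482, 0.188]
tcp_rot: [[0.982, -0.19, 0.001], [-0.19, -0.982, -0.0], [0.001, 0.0, -1.0]]
contact_force: [0.5, -1.0, 1.4]
grip_width: 0.06
grip_force: 0.0
```

Request:
drive_tool:
  increments:
    - {"jaw": 0.06,"xyz": [0,0,0],"spin": 0}
    - {"jaw": 0.06,"xyz": [0,0,0],"spin": 0}

```text
clock: 1.45
tool_pos: [0.3943, -0.2502, 0.1884]
tcp_rot: [[0.982, -0.187, -0.0], [-0.187, -0.982, -0.0], [-0.0, 0.0, -1.0]]
contact_force: [-0.2, -0.8, -0.6]
grip_width: 0.0597
grip_force: 0.0
```

Request:
drive_tool:
  increments:
    - {"jaw": 0.06,"xyz": [0,-0.035,0.03],"spin": 0}
    - {"jaw": 0.06,"xyz": [0,-0.035,0.08],"spin": 0}
    - {"jaw": 0.06,"xyz": [0.01,-0.035,0.08],"spin": 0}
    - {"jaw": 0.06,"xyz": [0.02,-0.035,0.08],"spin": 0}
    - {"jaw": 0.06,"xyz": [0.03,-0.035,0.08],"spin": 0}
    - {"jaw": 0.06,"xyz": [0.035,-0.035,0.08],"spin": 0}

```text
clock: 2.2
tool_pos: [0.4368, -0.2229, 0.1095]
tcp_rot: [[0.982, -0.188, 0.002], [-0.188, -0.982, -0.001], [0.002, 0.0, -1.0]]
contact_force: [-0.0, 0.2, 0.1]
grip_width: 0.0602
grip_force: 0.0
```

```bash
python3 - <<'E'
from h import *
from rig import r
a=r.read_camera("scene")["color"][180:380,200:460];b=r.read_camera("top")["color"][180:380,220:480]
cv2.imwrite("pics/both.png",cv2.resize(np.vstack([a,b]),None,fx=1.5,fy=1.5)[:600]) 
cv2.imwrite("pics/both.png",cv2.resize(np.hstack([a,b]),(780,300)))
E
```

```text
(no output)
```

View pics/both.png

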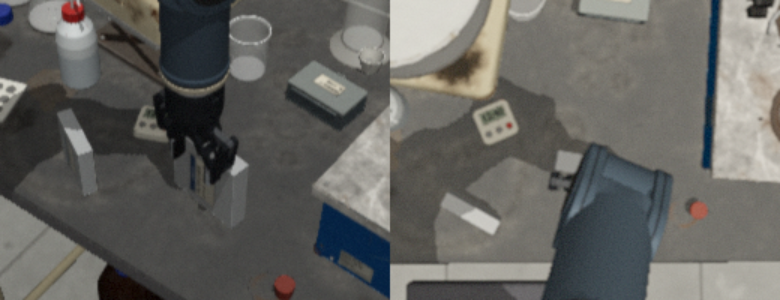

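The fingers are now spread in front of the carton's upper label face (scene crop, about (210,165)). The carton is still standing. Next I push its top over.

Request:
drive_tool:
  increments:
    - {"jaw": 0.06,"xyz": [0.008,0,0],"spin": 0}
    - {"jaw": 0.06,"xyz": [0.015,0,0],"spin": 0}
    - {"jaw": 0.06,"xyz": [0.022,0,0],"spin": 0}
    - {"jaw": 0.06,"xyz": [0.029,0,0],"spin": 0}
    - {"jaw": 0.06,"xyz": [0.036,0,0],"spin": 0}
    - {"jaw": 0.06,"xyz": [0.042,0,0],"spin": 0}
    - {"jaw": 0.06,"xyz": [0.048,0,0],"spin": 0}
    - {"jaw": 0.06,"xyz": [0.048,0,0],"spin": 0}

```text
clock: 3.3
tool_pos: [0.4829, -0.2312, 0.1082]
tcp_rot: [[0.982, -0.188, 0.0], [-0.188, -0.982, -0.0], [0.0, -0.0, -1.0]]
contact_force: [-0.6, 0.5, -0.3]
grip_width: 0.06
grip_force: 0.0
```

Request:
drive_tool:
  increments:
    - {"jaw": 0.06,"xyz": [0,0,0],"spin": 0}
    - {"jaw": 0.06,"xyz": [0,0,0],"spin": 0}
    - {"jaw": 0.06,"xyz": [-0.02,0,0],"spin": 0}
    - {"jaw": 0.06,"xyz": [-0.04,0,0],"spin": 0}
    - {"jaw": 0.06,"xyz": [-0.06,0,0],"spin": 0}
    - {"jaw": 0.06,"xyz": [-0.06,0,0],"spin": 0}

```text
clock: 4.05
tool_pos: [0.4221, -0.2198, 0.1085]
tcp_rot: [[0.982, -0.189, -0.001], [-0.189, -0.982, 0.0], [-0.001, -0.0, -1.0]]
contact_force: [0.1, 0.3, 0.9]
grip_width: 0.0604
grip_force: 0.0
```

```bash
python3 - <<'E'
from h import *
from rig import r
cs=r.read_camera("scene");ct=r.read_camera("top")
cv2.imwrite("pics/sc1.png",cv2.resize(np.hstack([cs["color"][160:360,200:460],ct["color"][140:340,240:500]]),(780,300)))
cv2.imwrite("pics/scfull1.png",cs["color"]);cv2.imwrite("pics/topfull1.png",ct["color"])
E
```

```text
(no output)
```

View pics/sc1.png

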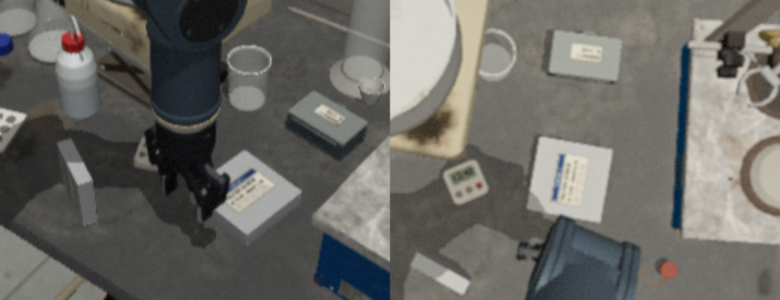

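The carton lies flat with the label up, at about (570,180) in the right crop, just ahead of the gripper. Next I measure it.

```bash
python3 - <<'E'
from h import *
from rig import r
c=r.read_camera("top");g=c["color"].astype(int)
k=blob(g.min(2)>140,(345,245))
q=cv2.boxPoints(cv2.minAreaRect(k));w=ray(c,q,.03);print(q,w,np.linalg.norm(np.diff(w,axis=0),axis=1));m=w.mean(0)
e=[w[(i+1)%4]-w[i] for i in range(4)];e=max(e,key=lambda v:v[0]);print("yaw",np.degrees(np.arctan2(e[1],e[0])),"centre",m)
a=np.radians(-6.1);n=np.array([np.cos(a),np.sin(a)]);goal=np.array([.7034,-.2656])-.06*n;D=goal-m[:2]
print("goal",goal,"D",D,"ang",np.degrees(np.arctan2(D[1],D[0])))
s=r.get_state();R=s["tcp_rot"]
for b in(.09,.0775): 
  P=np.r_[m[:2]-b*e[:2]/np.linalg.norm(e),0.018];print(b,R.T@(P-s["tool_pos"]))
E
```

```text
[[330.288 279.416]
 [339.248 230.136]
 [388.704 239.128]
 [379.744 288.408]] [[ 0.4917 -0.1714  0.03  ]
 [ 0.6109 -0.1941  0.03  ]
 [ 0.5884 -0.3137  0.03  ]
 [ 0.4696 -0.2903  0.03  ]] [0.1213 0.1217 0.1211]
yaw -10.774000971424995 centre [ 0.5402 -0.2424  0.03  ]
goal [ 0.6437 -0.2592] D [ 0.1036 -0.0168] ang -9.233915440283374
0.09 [0.0277 0.0002 0.0905]
0.0775 [0.0402 0.0002 0.0905]
```

Request:
drive_tool:
  increments:
    - {"jaw": 0.06,"xyz": [0,0,0.045],"spin": 0}
    - {"jaw": 0.06,"xyz": [0,0,0.085],"spin": 0}
    - {"jaw": 0.06,"xyz": [0.015,0,0.085],"spin": 0}
    - {"jaw": 0.06,"xyz": [0.03,0,0.085],"spin": 0}
    - {"jaw": 0.06,"xyz": [0.038,0,0.085],"spin": 0}
    - {"jaw": 0.06,"xyz": [0.044,0,0.085],"spin": 0}
    - {"jaw": 0.06,"xyz": [0.05,0,0.085],"spin": 0}
    - {"jaw": 0.06,"xyz": [0.055,0,0.085],"spin": 0}

```text
clock: 5.2
tool_pos: [0.4771, -0.2302, 0.0235]
tcp_rot: [[0.982, -0.188, -0.001], [-0.188, -0.982, 0.0], [-0.001, -0.0, -1.0]]
contact_force: [-2.5, 0.7, 1.1]
grip_width: 0.0602
grip_force: 1.1
```

Request:
drive_tool:
  increments:
    - {"jaw": 0.06,"xyz": [0.008,0,0],"spin": -0.5}
    - {"jaw": 0.06,"xyz": [0.016,0,0],"spin": -1}
    - {"jaw": 0.06,"xyz": [0.024,0,0],"spin": -1.5}
    - {"jaw": 0.06,"xyz": [0.032,0.001,0],"spin": -2}
    - {"jaw": 0.06,"xyz": [0.04,0.001,0],"spin": -2.5}
    - {"jaw": 0.06,"xyz": [0.048,0.001,0],"spin": -3}
    - {"jaw": 0.06,"xyz": [0.056,0.002,0],"spin": -3.5}
    - {"jaw": 0.06,"xyz": [0.064,0.002,0],"spin": -4}

```text
clock: 6.2
tool_pos: [0.5407, -0.2444, 0.0233]
tcp_rot: [[0.993, -0.118, 0.0], [-0.118, -0.993, -0.0], [0.0, 0.0, -1.0]]
contact_force: [-1.4, 0.1, -1.2]
grip_width: 0.0599
grip_force: 0.5
```

```bash
cat > m.py <<'E'
from h import *
from rig import r
c=r.read_camera("top");g=c["color"].astype(int)
s=r.get_state();print(s["tool_pos"],s["contact_force"])
u=proj(c,[s["tool_pos"][0]+.11,s["tool_pos"][1]-.045,.03])[0].astype(int)
k=blob(g.min(2)>140,tuple(u))
q=cv2.boxPoints(cv2.minAreaRect(k));w=ray(c,q,.03);print(q,w,np.linalg.norm(np.diff(w,axis=0),axis=1))
k2=cv2.imwrite("pics/top_%d.png"%(s["clock"]*100),cv2.resize(c["color"][150:300,270:470],(800,600)));print(s["clock"])
E
python3 m.py
```

```text
[ 0.542  -0.2445  0.0234] [ 0.9387 -0.9861  0.8707]
[[337.3077 250.5385]
 [341.1198 203.5233]
 [390.6053 207.5356]
 [386.7932 254.5508]] [[ 0.5613 -0.189   0.03  ]
 [ 0.676  -0.1993  0.03  ]
 [ 0.6655 -0.3196  0.03  ]
 [ 0.551  -0.3085  0.03  ]] [0.1151 0.1208 0.115 ]
6.25
```

Request:
drive_tool:
  increments:
    - {"jaw": 0.06,"xyz": [0.007,0,0],"spin": 0}
    - {"jaw": 0.06,"xyz": [0.013,0,0],"spin": -0.3}
    - {"jaw": 0.06,"xyz": [0.018,0,0],"spin": -0.7}
    - {"jaw": 0.06,"xyz": [0.022,0,0],"spin": -0.7}
    - {"jaw": 0.06,"xyz": [0.026,0,0],"spin": -0.7}
    - {"jaw": 0.06,"xyz": [0.028,0,0],"spin": -0.7}
    - {"jaw": 0.06,"xyz": [0.029,0,0],"spin": -0.7}
    - {"jaw": 0.06,"xyz": [0.03,0,0],"spin": -0.7}

```text
clock: 7.25
tool_pos: [0.5697, -0.2478, 0.0233]
tcp_rot: [[0.994, -0.107, -0.0], [-0.107, -0.994, 0.0], [-0.0, -0.0, -1.0]]
contact_force: [-2.5, -1.2, 0.6]
grip_width: 0.0601
grip_force: 0.7
```

Request:
drive_tool:
  increments:
    - {"jaw": 0.06,"xyz": [0.001,0,0],"spin": 0}
    - {"jaw": 0.06,"xyz": [0.002,0,0],"spin": 0}

```text
clock: 7.5
tool_pos: [0.5719, -0.248, 0.0233]
tcp_rot: [[0.994, -0.107, 0.0], [-0.107, -0.994, -0.0], [0.0, 0.0, -1.0]]
contact_force: [-1.9, -0.7, 0.8]
grip_width: 0.06
grip_force: 0.8
```

No contact with the box yet, so I keep going in 1 mm steps.

Request:
drive_tool:
  increments:
    - {"jaw": 0.06,"xyz": [0.001,0,0],"spin": 0}
    - {"jaw": 0.06,"xyz": [0.002,0,0],"spin": 0}

```text
clock: 7.75
tool_pos: [0.5738, -0.2482, 0.0233]
tcp_rot: [[0.994, -0.107, -0.0], [-0.107, -0.994, 0.0], [-0.0, -0.0, -1.0]]
contact_force: [-1.5, 0.5, -0.1]
grip_width: 0.0602
grip_force: 0.8
```

Request:
drive_tool:
  increments:
    - {"jaw": 0.06,"xyz": [0.001,0,0],"spin": 0}
    - {"jaw": 0.06,"xyz": [0.001,0,0],"spin": 0}

```text
clock: 8.0
tool_pos: [0.575, -0.2483, 0.0233]
tcp_rot: [[0.994, -0.107, 0.0], [-0.107, -0.994, -0.0], [0.0, -0.0, -1.0]]
contact_force: [-0.9, -0.3, -0.7]
grip_width: 0.0603
grip_force: 0.4
```

```bash
python3 m.py; ls pics
```

```text
[ 0.575  -0.2483  0.0233] [-0.3312  0.3278 -0.3498]
[[338.7355 235.6148]
 [342.0941 189.7142]
 [391.3427 193.3178]
 [387.9841 239.2183]] [[ 0.5976 -0.1927  0.03  ]
 [ 0.71   -0.202   0.03  ]
 [ 0.7004 -0.322   0.03  ]
 [ 0.5882 -0.312   0.03  ]] [0.1128 0.1204 0.1127]
8.05
both.png
crop.png
sc1.png
scene0.png
scfull1.png
top0.png
top_625.png
top_805.png
topfull1.png
```

Request:
drive_tool:
  increments:
    - {"jaw": 0.06,"xyz": [0.001,0,0],"spin": 0}
    - {"jaw": 0.06,"xyz": [0.002,0,0],"spin": 0}

```text
clock: 8.3
tool_pos: [0.576, -0.2485, 0.0233]
tcp_rot: [[0.994, -0.107, -0.002], [-0.107, -0.994, 0.0], [-0.002, -0.0, -1.0]]
contact_force: [-5.8, 0.4, 5.2]
grip_width: 0.0603
grip_force: 3.2
```

Request:
drive_tool:
  increments:
    - {"jaw": 0.06,"xyz": [0.001,0,0],"spin": 0}
    - {"jaw": 0.06,"xyz": [0.001,0,0],"spin": 0}

```text
clock: 8.55
tool_pos: [0.5761, -0.2485, 0.0232]
tcp_rot: [[0.994, -0.107, -0.003], [-0.107, -0.994, 0.001], [-0.003, -0.0, -1.0]]
contact_force: [-7.2, 0.7, 5.9]
grip_width: 0.0602
grip_force: 3.7
```

View pics/top_805.png

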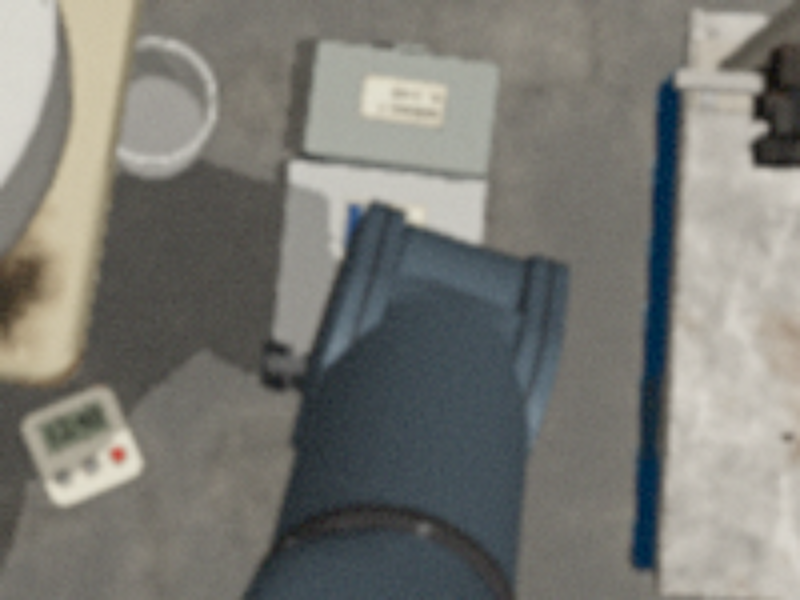

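The carton meets the box side (about (395,165)) almost parallel and roughly centred. The force rose to 7 N, so it is pressed flush. Now I back off and check.

Request:
drive_tool:
  increments:
    - {"jaw": 0.06,"xyz": [-0.01,0,0],"spin": 0}
    - {"jaw": 0.06,"xyz": [-0.035,0,0],"spin": 0}
    - {"jaw": 0.06,"xyz": [-0.07,0,0],"spin": 0}
    - {"jaw": 0.06,"xyz": [-0.1,0,-0.03],"spin": 0}
    - {"jaw": 0.06,"xyz": [-0.12,0,-0.06],"spin": 0}
    - {"jaw": 0.06,"xyz": [-0.12,0,-0.09],"spin": 0}
    - {"jaw": 0.06,"xyz": [-0.12,0,-0.09],"spin": 0}

```text
clock: 9.43
tool_pos: [0.4597, -0.2365, 0.1155]
tcp_rot: [[0.994, -0.107, 0.005], [-0.107, -0.994, -0.002], [0.005, 0.001, -1.0]]
contact_force: [0.2, -0.4, 0.1]
grip_width: 0.06
grip_force: 0.0
```

```bash
sed -i 's/+.11,/+.19,/;s/(s\["clock"\]\*100)/(s["clock"]*100)/' m.py; python3 m.py; ls -t pics | head -1; cp pics/$(ls -t pics|head -1) pics/final.png
```

```text
[ 0.4592 -0.2361  0.1142] [-0.741  -0.0669 -0.1864]
[[337.1783 238.2178]
 [345.1485 158.5149]
 [394.8515 163.4852]
 [386.8812 243.1881]] [[ 0.5913 -0.1889  0.03  ]
 [ 0.7873 -0.2102  0.03  ]
 [ 0.7742 -0.3318  0.03  ]
 [ 0.5786 -0.3092  0.03  ]] [0.1972 0.1224 0.1969]
9.475
top_947.png
```

View pics/final.png

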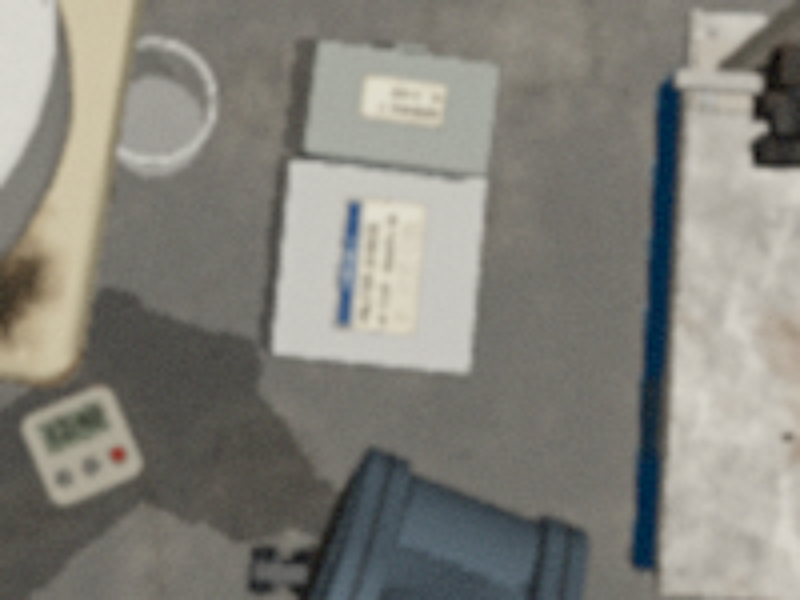

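The carton is flat, label up and touching the box side. Its yaw is about -6.0° against the box's -6.1°, it is about 4 mm off centre, and the gripper is clear of everything.

```bash
python3 -c "
from rig import r
print(r.hand_in())"
```

```text
the job is handed in; nothing more can be done
None
```

I pushed the carton over and along the bench. By the last camera check it lies flat, label up, flush against the sample box's long side and about 4 mm off centre. The job is handed in at about 9.5 s, but no verdict came back.

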